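Colour-coded chopping boards from the draining rack to the storage rack

TASK

The four colour-coded chopping boards have dried: move them from the draining rack to the wooden storage rack, each into the slot behind the clip of its own colour, so that the row of boards follows the order of the clips. Lower each board until it stands upright on the rack floor between the front and back rails before you let it go, do not drop it, and leave the wooden spoon and the pepper mill where they are.

Things in the scene. Friction and masses are not known exactly. Their poses are not given: they have to be found in the camera images.
- board_red_center (a point): centre of the red chopping board: stiff plastic plate 210 long x 130 high x 14 mm thick, 0.25 to 0.5 kg, finger slot near one end, standing on a long edge in the draining rack. x along the 210 mm length, y through the thickness, z up; its top edge is 65 mm above this point. Pinch it through its thickness at the middle of the top edge. Boards stand 60 mm apart, 46 mm free between faces: do not open the jaws wide
- board_yellow_center (a point): centre of the yellow chopping board: stiff plastic plate 210 long x 130 high x 14 mm thick, 0.25 to 0.5 kg, finger slot near one end, standing on a long edge in the draining rack. x along the 210 mm length, y through the thickness, z up; its top edge is 65 mm above this point. Pinch it through its thickness at the middle of the top edge. Boards stand 60 mm apart, 46 mm free between faces: do not open the jaws wide
- board_green_center (a point): centre of the green chopping board: stiff plastic plate 210 long x 130 high x 14 mm thick, 0.25 to 0.5 kg, finger slot near one end, standing on a long edge in the draining rack. x along the 210 mm length, y through the thickness, z up; its top edge is 65 mm above this point. Pinch it through its thickness at the middle of the top edge. Boards stand 60 mm apart, 46 mm free between faces: do not open the jaws wide
- board_blue_center (a point): centre of the blue chopping board: stiff plastic plate 210 long x 130 high x 14 mm thick, 0.25 to 0.5 kg, finger slot near one end, standing on a long edge in the draining rack. x along the 210 mm length, y through the thickness, z up; its top edge is 65 mm above this point. Pinch it through its thickness at the middle of the top edge. Boards stand 60 mm apart, 46 mm free between faces: do not open the jaws wide
- clip_red: red clip, 28 x 36 x 3 mm, fixed on the storage rack's front rail, marking the slot straight behind it. Origin: middle of its underside, 30 mm above the worktop. x horizontal, along the slot into the rack; y along the row; z up. The slot's middle is 130 mm along +x and 0 along y from here; a board fully home there has its centre 47 mm above this origin, its length along x
- clip_yellow: yellow clip, 28 x 36 x 3 mm, fixed on the storage rack's front rail, marking the slot straight behind it. Origin: middle of its underside, 30 mm above the worktop. x horizontal, along the slot into the rack; y along the row; z up. The slot's middle is 130 mm along +x and 0 along y from here; a board fully home there has its centre 47 mm above this origin, its length along x
- clip_green: green clip, 28 x 36 x 3 mm, fixed on the storage rack's front rail, marking the slot straight behind it. Origin: middle of its underside, 30 mm above the worktop. x horizontal, along the slot into the rack; y along the row; z up. The slot's middle is 130 mm along +x and 0 along y from here; a board fully home there has its centre 47 mm above this origin, its length along x
- clip_blue: blue clip, 28 x 36 x 3 mm, fixed on the storage rack's front rail, marking the slot straight behind it. Origin: middle of its underside, 30 mm above the worktop. x horizontal, along the slot into the rack; y along the row; z up. The slot's middle is 130 mm along +x and 0 along y from here; a board fully home there has its centre 47 mm above this origin, its length along x
- rack_store: storage rack: low pale wooden frame, 278 x 294 mm, four slots 60 mm apart side by side along y, clips on the front rail (-x side). Origin: underside, below the middle of the slots. Floor of the slots 12 mm up; front and back rails 30 mm high, 238 mm apart. Steel wire hoops 60 mm before and behind the middle hold each board in a gap 20 mm clear; hoop tops are round, 84 mm up (89 mm in the draining rack, a grey tray with dark wires, its floor 18 mm up)
- wooden_spoon: bystander: wooden spoon, 338 x 52 x 15 mm, lying between the racks; origin under its middle, x along its length
- pepper_mill_center (a point): bystander: brown wooden pepper mill, 58 mm across and 160 mm tall, standing behind the racks; the point is its centre, half-way up
Things that resemble listed ones, but are neither listed nor needed, are in the scene too. What is shaped like the part that bears board_green_center but white is not meant.

How it is judged (in metres and radians):
At the end, for the whole second after the job is handed in: Each board stands released and at rest on the storage rack's floor in the slot of its own colour's clip: centre within 15 mm along the slot, 9 mm across it and 8 mm in height of the seated place, within 0.14 rad of upright and 0.12 rad of the slot's direction (x of board_red_center in the frame of clip_red between 0.115 and 0.145 m and y of board_red_center in the frame of clip_red between -0.009 and 0.009 m and z of board_red_center in the frame of clip_red between 0.039 and 0.055 m and angle between each of board_red_center, board_yellow_center, board_green_center, board_blue_center's own z axis and vertical below 0.14 rad and angle between the x axis of board_red_center and the x axis of clip_red, either way round below 0.12 rad and linear speed of each of board_red, board_yellow, board_green, board_blue below 0.02 m/s and x of board_yellow_center in the frame of clip_yellow between 0.115 and 0.145 m and y of board_yellow_center in the frame of clip_yellow between -0.009 and 0.009 m and z of board_yellow_center in the frame of clip_yellow between 0.039 and 0.055 m and angle between the x axis of board_yellow_center and the x axis of clip_yellow, either way round below 0.12 rad and x of board_green_center in the frame of clip_green between 0.115 and 0.145 m and y of board_green_center in the frame of clip_green between -0.009 and 0.009 m and z of board_green_center in the frame of clip_green between 0.039 and 0.055 m and angle between the x axis of board_green_center and the x axis of clip_green, either way round below 0.12 rad and x of board_blue_center in the frame of clip_blue between 0.115 and 0.145 m and y of board_blue_center in the frame of clip_blue between -0.009 and 0.009 m and z of board_blue_center in the frame of clip_blue between 0.039 and 0.055 m and angle between the x axis of board_blue_center and the x axis of clip_blue, either way round below 0.12 rad); the robot touches nothing.
It fails at once if the wooden spoon or the pepper mill is moved by more than 20 mm (distance of any of wooden_spoon, pepper_mill_center from where it was at the start of the episode above 0.02 m).
It fails at once if a board is let go (not held by the fingers) with its centre more than 130 mm above the worktop, that is 50 mm or so above its seat, and so dropped ((height (world z) of board_red_center above 0.13 m and contact force between the fingers and board_red below 0.3 N) or (height (world z) of board_yellow_center above 0.13 m and contact force between the fingers and board_yellow below 0.3 N) or (height (world z) of board_green_center above 0.13 m and contact force between the fingers and board_green below 0.3 N) or (height (world z) of board_blue_center above 0.13 m and contact force between the fingers and board_blue below 0.3 N)).
It also fails if it takes over 128 s, if anything falls off the work surface, if the arm or the gripper's body presses on something with over 40 N, if the wrist force passes 120 N, or if a joint passes its speed limit or range.

ROBOT

A 6-joint arm with a two-finger parallel gripper is mounted at the origin on a cart in front of the work surface, level with it; the furniture and walls round the work are solid. World frame = base frame: x ahead of the robot, y to its left, z up, the work surface at z = 0. Lengths are in mm, angles in rad, forces in N, time in s.
With the tool pointing down it reaches from about 350 to 950 mm from the base axis. Payload 17.4 kg.
Tool frame: the origin (TCP) lies midway between the tips of the shut fingers; the grasp point (between the pads) lies 19 mm behind it; z points along the fingers, y is the line along which they close (so a half turn about z gives the same grasp; the last joint's range is limited). The gripper opens to 93 mm and grips with 3 to 60 N. Pads are 15 mm wide; open, the fingers measure 128 mm over their backs; the gripper's body (75 mm by 188 mm) begins 65 mm behind the grasp point.
Start: joints at [1.224, 0.116, 1.442, -0, 1.584, -0.038], TCP at [205.151, 643.075, 218.646] pointing down, gripper open.
Joint ranges: [-2.83, 2.83], [-0.83, 2.19], [0.07, 2.5], [-1.14, 4.28], [0.01, 3], [-2.97, 2.97]. Speed limits (rad/s): [1.89, 1.89, 2.22, 3.14, 3.14, 3.14].

INTERFACE

Orientations are given as a unit quaternion [x, y, z, w].
In Python, from rig import arm, vision, job gives the robot as it stands.
- The arm moves only by the shell command python3 -m handwheel 'ROWS' [FORCE]. ROWS is JSON, a list of rows, each an object with "delta_pos": the shift along the tool's x, y, z in m, a list of three; "twist": the turn about the tool's z in rad; "hand": the opening, from 0 (shut) to 1 (fully open). A call has 1 to 8 rows; each row is the pose to reach, as a shift and turn from the pose commanded when the call began, along the tool's axes at that moment; what a row does not reach only later rows make up. A row lasts 1/10 s, in which the tool goes at most 50 mm and 8.59 degrees, less where a joint would pass 70% of its speed; a pose out of reach is approached as far as the arm can. A call with a gripper value outside its range is refused whole. The fingers move at their own pace and stop on an object; FORCE is the grip in N (left out, the last holds). Time passes only in rows, so rows that repeat a pose let the fingers close. It gives the time, the measured TCP pose, the force, the opening and the grip force at its end, in the units of the state.
- arm.get_state(): the state, without advancing time (a new reading comes with each control period).
- vision.get_image(name): name is "scene" or "top" or "wrist"; returns a dict with "frame" (420x560x3 uint8, red, green, blue), "depth" (420x560 float32, mm along the optical axis (not along the pixel's ray), 0 where there is no reading), "vfov" (degrees; the focal length in pixels is half the picture's height over the tangent of half this angle, whatever the lens; pixels are square), "cx", "cy" (the principal point, pixels), "origin" and "rotation" of the camera in the world. Camera axes: x right, y up, looking along -z (the intrinsics and any distortion apply to the point x, -y, -z); pixel columns grow to the right and rows downward; lengths in mm; the calibration is good to about 2 mm. A picture is of the moment at which its call begins.
- job.close_job(): hands the job in; it is judged then, once.
Trained networks look in a picture, given as the dict that the camera call returned (one of the last four; its "shot" number tells which), for a name from the list of things; names that differ only in an ending like _2 or _b are one class to them, and where a whole thing is asked for, a point or a joint stands for the part that bears it (a point fixed in the world has none). Each returns a list of dicts, best first, with "p" (0 to 1); they miss things now and then, are a little off and sometimes report something else, mostly with a low value. They report only what shows in the picture. A call takes as long as a camera call. They do not tell look-alikes from the thing itself.
- vision.recognise(picture, thing): "xyz" ([x, y, z] in mm, in world coordinates, good to about 4 mm: the middle of the surface that is visible of it).
- vision.outline_of(picture, thing): "pixels" (420x560 bool, what is visible of it).
The state is a dict: "time_s": time; "joints": joint angles; "joint_velocities": joint speeds; "joint_efforts": joint torques, N m; "tcp_pos": TCP position; "tcp_rot": TCP orientation; "ft_force": force on the tool from outside, world axes, zero at the start; "ft_torque": the same for the moment, N m; "opening": finger opening in mm; "finger_force": force on a finger pad.
Only numpy, scipy, OpenCV 4.12 (cv2) and the standard library are available. Lean on these libraries where they do the work, as an engineer would, in place of code of your own. Each camera call takes 0.05 s, during which the arm holds its last target. There are 200 camera calls.

## Working session

There is one attempt and no reset: what is moved stays moved. The work goes in short steps, Python scripts to look and compute and a shell command to move; the robot and the scene stay as the last step left them, time stands still between calls to the robot, and variables do not carry over. Pictures are saved under pics/ and viewed, at most 14 in all, crops included, and the job is handed in when it is done.

```bash
mkdir -p pics; cat > h.py <<'E'
import numpy as np, cv2
from rig import arm, vision, job
def world(im, u, v, d):
    f=210/np.tan(np.radians(im['vfov'])/2)
    p=np.stack([(u-im['cx'])*d/f, -(v-im['cy'])*d/f, -d],-1)
    return p@np.array(im['rotation']).T+np.array(im['origin'])
def cloud(im, m=None):
    d=im['depth']; m=(d>0) if m is None else m&(d>0)
    v,u=np.nonzero(m); return world(im,u,v,d[v,u])
def save(im,n): cv2.imwrite('pics/'+n,cv2.cvtColor(im['frame'],cv2.COLOR_RGB2BGR))
E
python3 - <<'E'
from h import *
s=arm.get_state(); print(s)
for n in ('top','scene'):
    im=vision.get_image(n); save(im,n+'0.png'); print(n,{k:v for k,v in im.items() if k not in('frame','depth')})
    for t in ['board_%s_center'%c for c in('red','yellow','green','blue')]+['clip_%s'%c for c in('red','yellow','green','blue')]+['rack_store','wooden_spoon','pepper_mill_center']:
        for r in vision.recognise(im,t)[:3]: print(t,round(r['p'],2),np.round(r['xyz']))
E
```

```text
{'time_s': 0.0, 'joints': array([ 1.22422678e+00,  1.16471647e-01,  1.44228816e+00, -5.05796118e-06,
        1.58399230e+00, -3.77852408e-02]), 'joint_velocities': array([ 0.00048735,  0.00193223,  0.00100273,  0.00056475,  0.00042851,
       -0.00164612]), 'joint_efforts': array([-7.02651450e-04, -7.21244860e+01, -6.22615314e+01,  7.79164676e-02,
        2.37191026e-02, -5.09438678e-05]), 'tcp_pos': array([205.06109562, 642.87459197, 217.90063152]), 'tcp_rot': array([ 1.53779516e-01,  9.88105017e-01, -5.69539822e-04, -1.08244121e-04]), 'ft_force': array([-0.64127911, -1.05265257,  0.28603942]), 'ft_torque': array([ 0.01951913, -0.05400334, -0.00587001]), 'finger_force': 0.0, 'opening': 93.02933212716461}
top {'vfov': 48.20250963308152, 'cx': 276.65178907940435, 'cy': 208.47021705642726, 'origin': array([-473.79299834,  114.62754382, 1377.8110673 ]), 'rotation': array([ 0.22727632, -0.22749211, -0.65878739,  0.68014115]), 'shot': 1}
board_red_center 0.6 [512. 141. 146.]
board_yellow_center 0.67 [527. 203. 143.]
board_yellow_center 0.51 [712.   2.  76.]
board_green_center 0.64 [580. 5
[... 364 characters left out ...]
38007376627, 'cx': 282.60634392867155, 'cy': 215.3989554990535, 'origin': array([  -1.12197975, -664.12634827,  996.55038011]), 'rotation': array([ 0.38042911, -0.11727817, -0.26745687,  0.87748866]), 'shot': 2}
board_red_center 0.82 [474. 149.  97.]
board_yellow_center 0.6 [469. 210. 127.]
board_green_center 0.95 [508. 605.  76.]
board_green_center 0.67 [486. 268. 126.]
board_blue_center 0.74 [506. 322. 132.]
clip_red 0.6 [ 378. -191.   33.]
clip_yellow 0.51 [ 384. -312.   31.]
clip_yellow 0.42 [485. 268. 124.]
clip_green 0.72 [ 389. -367.   34.]
clip_blue 0.61 [ 383. -248.   31.]
rack_store 0.72 [ 515. -295.   13.]
wooden_spoon 0.59 [525.  -2.  11.]
pepper_mill_center 0.77 [714. -16.  76.]
```

View pics/top0.png

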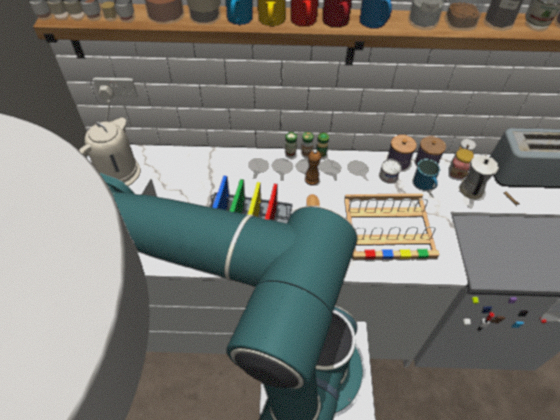

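View pics/scene0.png

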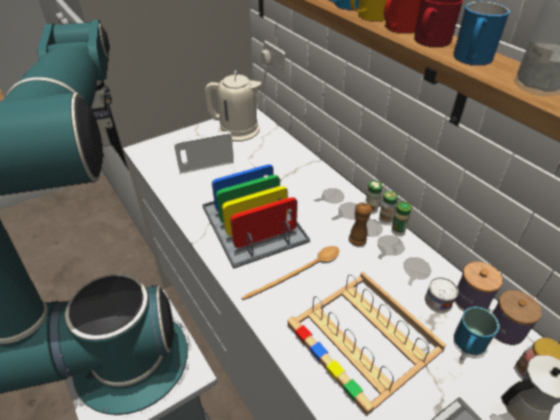

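```bash
cat > h.py <<'E'
import numpy as np, cv2
from scipy.spatial.transform import Rotation as R
from rig import arm, vision, job
def world(im, u, v, d):
    f=210/np.tan(np.radians(im['vfov'])/2)
    p=np.stack([(u-im['cx'])*d/f, -(v-im['cy'])*d/f, -d],-1)
    return R.from_quat(im['rotation']).apply(p)+np.array(im['origin'])
def save(im,n,crop=None,k=1):
    a=cv2.cvtColor(im['frame'],cv2.COLOR_RGB2BGR)
    if crop: a=a[crop[1]:crop[3],crop[0]:crop[2]]
    cv2.imwrite('pics/'+n,cv2.resize(a,None,fx=k,fy=k,interpolation=cv2.INTER_CUBIC))
HUE=dict(red=0,yellow=27,green=62,blue=110)
def pts(im,c,lo,hi):
    h=cv2.cvtColor(im['frame'],cv2.COLOR_RGB2HSV); H=h[...,0].astype(int)
    m=(np.abs((H-HUE[c]+90)%180-90)<(9 if c!='green' else 20))&(h[...,1]>150)&(h[...,2]>40)&(im['depth']>0)
    v,u=np.nonzero(m); w=world(im,u,v,im['depth'][v,u])
    k=((w>lo)&(w<hi)).all(1); return w[k]
E
python3 - <<'E'
from h import *
for n in ('top','scene'):
    im=vision.get_image(n)
    if n=='scene': save(im,'crop0.png',(160,120,460,410),2)
    print(n)
    for c in HUE:
        b=pts(im,c,[350,80,20],[720,400,170])
        if len(b)>20:
            t=b[b[:,2]>np.percentile(b[:,2],98)-9]; q=t[:,:2]-t[:,:2].mean(0)
            d=np.linalg.svd(q)[2][0]; d*=np.sign(d[0]); s=q@d
            mid=t[:,:2].mean(0)+d*(np.percentile(s,1)+np.percentile(s,99))/2
            print(c,'board n',len(t),'ztop',np.percentile(b[:,2],98).round(1),'mid',mid.round(1),'ang',np.arctan2(d[1],d[0]).round(3),'len',np.ptp(s).round(1), 'thick sd',(q@[-d[1],d[0]]).std().round(1))
        k=pts(im,c,[330,-430,15],[440,-130,60])
        if len(k): print(c,'clip n',len(k),'med',np.median(k,0).round(1),'mid',((k.min(0)+k.max(0))/2).round(1),'ext',np.ptp(k,axis=0).round(1))
E
```

```text
top
red board n 105 ztop 153.8 mid [501.5 148.5] ang -0.16 len 149.3 thick sd 3.3
red clip n 90 med [ 375.2 -189.    31.5] mid [ 381.3 -190.    27.6] ext [28.3 38.1 23.8]
yellow board n 101 ztop 153.4 mid [513.5 206.1] ang -0.166 len 135.4 thick sd 3.3
yellow clip n 84 med [ 382.6 -308.    30.7] mid [ 386.6 -309.6   27.1] ext [26.8 35.3 21.3]
green board n 99 ztop 151.8 mid [520.9 265.9] ang -0.177 len 138.3 thick sd 3.3
green clip n 58 med [ 385.4 -367.6   32.2] mid [ 387.5 -368.9   28.3] ext [25.2 31.3 19.7]
blue board n 111 ztop 152.3 mid [536.  324.3] ang -0.167 len 140.2 thick sd 3.6
blue clip n 70 med [ 381.  -248.7   32.4] mid [ 383.  -248.3   28.7] ext [28.4 31.9 23.2]
scene
red board n 322 ztop 147.6 mid [480.1 148.4] ang -0.154 len 196.8 thick sd 4.7
red clip n 142 med [ 378.7 -192.    31.6] mid [ 380.  -191.3   28.7] ext [27.9 37.6 17.9]
yellow board n 292 ztop 148.6 mid [486.5 207.1] ang -0.148 len 195.2 thick sd 5.0
yellow clip n 186 med [ 384.1 -311.6   31.6] mid [ 386.9 -310.1   26.3] ext [27.2 40.  22.1]
green board n 260 ztop 148.4 mid [496.6 267. ] ang -0.161 len 192.6 thick sd 4.9
green clip n 152 med [ 387.4 -371.    31.8] mid [ 389.5 -371.9   28.7] ext [25.6 30.8 17.2]
blue board n 184 ztop 148.3 mid [512.4 322.5] ang -0.146 len 192.5 thick sd 3.3
blue clip n 137 med [ 382.6 -250.9   31.8] mid [ 383.7 -252.1   27.9] ext [27.2 32.7 16.8]
```

View pics/crop0.png

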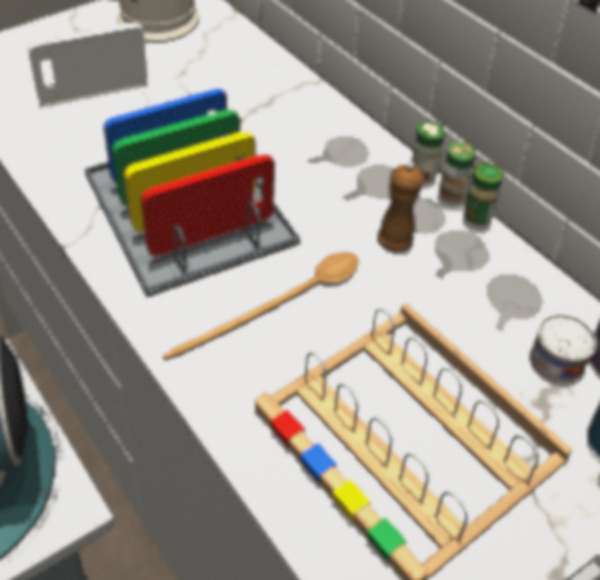

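Scene crop: boards from the back are blue, green, yellow and red (crop ~(165,130), (180,145), (190,170), (210,205)). The white look-alike is at (90,65). The green board that fits is the green one in the draining rack, not the white one. Clips run red (287,425), blue (317,460), yellow (350,497), green (386,537). I'll move to look at the boards from nearer.

```bash
cat >> h.py <<'E'
def go(x,y,z,ang):
    """tool-axis shift (m) and twist for TCP x,y,z (mm) with board/slot direction ang (rad)"""
    s=arm.get_state(); r=R.from_quat(s['tcp_rot']); d=r.inv().apply(np.array([x,y,z])-s['tcp_pos'])/1000
    ty=r.as_matrix()[:,1]; a=np.arctan2(ty[1],ty[0]); e=(ang+np.pi/2-a+np.pi/2)%np.pi-np.pi/2
    print('t',round(s['time_s'],2),'tcp',s['tcp_pos'].round(1),'slotdir now',round(a-np.pi/2,4),'tilt',r.as_matrix()[:,2].round(3),'delta',d.round(4),'twist',round(-e,4),'F',np.round(s['ft_force'],1),'open',round(s['opening'],1),'fing',round(s['finger_force'],1))
E
python3 - <<'E'
from h import *
im=vision.get_image('wrist'); print(im['origin'],R.from_quat(im['rotation']).as_matrix().round(2),im['vfov'])
go(470,240,330,-0.155)
E
```

```text
[144.0336362  662.31820227 384.60799386] [[ 0.3  -0.93 -0.23]
 [ 0.95  0.3   0.07]
 [-0.   -0.24  0.97]] 60.33632109257371
t 1.35 tcp [205.1 643.1 218.7] slotdir now -0.3088 tilt [ 0.  0. -1.] delta [-0.3748 -0.3035 -0.1113] twist -0.1538 F [1.1 0.1 0.2] open 92.7 fing 0.0
```

```bash
A='true'; python3 -m handwheel '[{"delta_pos":[0,0,-0.111],"twist":0,"hand":1},{"delta_pos":[0,0,-0.111],"twist":0,"hand":1},{"delta_pos":[-0.375,-0.303,-0.111],"twist":-0.154,"hand":0.4},{"delta_pos":[-0.375,-0.303,-0.111],"twist":-0.154,"hand":0.4},{"delta_pos":[-0.375,-0.303,-0.111],"twist":-0.154,"hand":0.4},{"delta_pos":[-0.375,-0.303,-0.111],"twist":-0.154,"hand":0.4},{"delta_pos":[-0.375,-0.303,-0.111],"twist":-0.154,"hand":0.4},{"delta_pos":[-0.375,-0.303,-0.111],"twist":-0.154,"hand":0.4}]'
python3 - <<'E'
from h import *
go(470,240,330,-0.155)
E
```

```text
time_s: 2.15
tcp_pos: [370.7, 390.8, 325.7]
tcp_rot: [0.077, 0.997, 0.0, 0.0]
ft_force: [1.6, 0.4, -1.0]
opening: 49.5
finger_force: 0.0
t 2.15 tcp [370.7 390.8 325.7] slotdir now -0.1545 tilt [ 0.  0. -1.] delta [-0.1213 -0.1337 -0.0043] twist 0.0005 F [ 1.6  0.4 -1. ] open 49.5 fing 0.0
```

```bash
python3 -m handwheel '[{"delta_pos":[-0.121,-0.134,-0.004],"twist":0,"hand":0.4},{"delta_pos":[-0.121,-0.134,-0.004],"twist":0,"hand":0.4},{"delta_pos":[-0.121,-0.134,-0.004],"twist":0,"hand":0.4},{"delta_pos":[-0.121,-0.134,-0.004],"twist":0,"hand":0.4},{"delta_pos":[-0.121,-0.134,-0.004],"twist":0,"hand":0.4},{"delta_pos":[-0.121,-0.134,-0.004],"twist":0,"hand":0.4},{"delta_pos":[-0.121,-0.134,-0.004],"twist":0,"hand":0.4}]'
cat >> h.py <<'E'
def boards(im,lo,hi,ztop):
    for c in HUE:
        b=pts(im,c,lo,hi)
        t=b[abs(b[:,2]-ztop)<7]
        if len(t)<30: continue
        (cx,cy),(w,h),_=cv2.minAreaRect(t[:,:2].astype(np.float32))
        q=t[:,:2]-t[:,:2].mean(0); d=np.linalg.svd(q,full_matrices=False)[2][0]; d*=np.sign(d[0]); s=q@d; n=q@[-d[1],d[0]]
        f=lambda a:(np.percentile(a,.5)+np.percentile(a,99.5))/2
        mid=t[:,:2].mean(0)+d*f(s)+np.array([-d[1],d[0]])*f(n)
        print(c,len(t),'z',np.percentile(t[:,2],[50,95]).round(1),'mid',mid.round(1),'ang',np.arctan2(d[1],d[0]).round(3),'len',np.ptp(s).round(0),'w',np.ptp(np.percentile(n,[1,99])).round(1))
E
python3 - <<'E'
from h import *
im=vision.get_image('wrist'); save(im,'w1.png'); boards(im,[330,80,60],[720,400,170],148)
go(470,240,330,-0.155)
E
```

```text
time_s: 2.85
tcp_pos: [468.6, 242.2, 329.5]
tcp_rot: [0.077, 0.997, 0.0, -0.0]
ft_force: [0.1, 0.8, -0.0]
opening: 37.1
finger_force: 0.0
red 2118 z [147.6 149. ] mid [460.4 156.1] ang -0.155 len 153.0 w 13.0
yellow 2445 z [147.7 148.9] mid [482.8 211.7] ang -0.147 len 186.0 w 13.0
green 1331 z [147.5 148.8] mid [492.7 271.1] ang -0.16 len 184.0 w 13.4
blue 2157 z [147.4 148.8] mid [489.1 331.6] ang -0.153 len 151.0 w 13.8
t 2.9 tcp [468.5 242.4 329.5] slotdir now -0.1535 tilt [ 0.  0. -1.] delta [-0.0018 -0.0022 -0.0005] twist 0.0015 F [-0.3 -0.1  0.4] open 37.3 fing 0.0
```

View pics/w1.png

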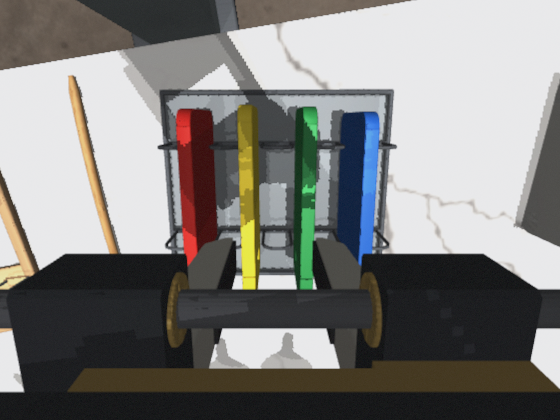

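The wrist view shows the four boards with front ends at about (195,110), (248,105), (307,107), (360,113). They are parallel to the tool and their tops are at z≈148, as they should be. Next I'll look at the storage rack from near.

```bash
python3 -c "
from h import *
go(450,-275,330,0.05)"
```

```text
t 2.9 tcp [468.5 242.4 329.5] slotdir now -0.1535 tilt [ 0.  0. -1.] delta [-6.080e-02 -5.142e-01 -5.000e-04] twist -0.2035 F [-0.3 -0.1  0.4] open 37.3 fing 0.0
```

```bash
python3 -m handwheel '[{"delta_pos":[-0.061,-0.514,0],"twist":-0.203,"hand":0.38},{"delta_pos":[-0.061,-0.514,0],"twist":-0.203,"hand":0.38},{"delta_pos":[-0.061,-0.514,0],"twist":-0.203,"hand":0.38},{"delta_pos":[-0.061,-0.514,0],"twist":-0.203,"hand":0.38},{"delta_pos":[-0.061,-0.514,0],"twist":-0.203,"hand":0.38},{"delta_pos":[-0.061,-0.514,0],"twist":-0.203,"hand":0.38},{"delta_pos":[-0.061,-0.514,0],"twist":-0.203,"hand":0.38},{"delta_pos":[-0.061,-0.514,0],"twist":-0.203,"hand":0.38}]'
python3 -c "
from h import *
go(450,-275,330,0.05)"
```

```text
time_s: 3.7
tcp_pos: [454.2, -155.3, 329.8]
tcp_rot: [-0.025, 1.0, -0.0, 0.0]
ft_force: [1.0, 0.8, 0.1]
opening: 35.4
finger_force: 0.0
t 3.7 tcp [ 454.2 -155.3  329.8] slotdir now 0.05 tilt [ 0.001 -0.    -1.   ] delta [ 0.0102 -0.1193 -0.0002] twist -0.0 F [1.  0.8 0.1] open 35.4 fing 0.0
```

```bash
python3 -m handwheel '[{"delta_pos":[0.01,-0.119,0],"twist":0,"hand":0.38},{"delta_pos":[0.01,-0.119,0],"twist":0,"hand":0.38},{"delta_pos":[0.01,-0.119,0],"twist":0,"hand":0.38},{"delta_pos":[0.01,-0.119,0],"twist":0,"hand":0.38},{"delta_pos":[0.01,-0.119,0],"twist":0,"hand":0.38},{"delta_pos":[0.01,-0.119,0],"twist":0,"hand":0.38}]'
python3 - <<'E'
from h import *
im=vision.get_image('wrist'); save(im,'w2.png')
for c in HUE:
    k=pts(im,c,[330,-430,30.5],[440,-130,50]); 
    if len(k): r=cv2.minAreaRect(k[:,:2].astype(np.float32)); print(c,len(k),np.round(r[0],1),np.round(r[1],1),round(r[2],1),k.mean(0).round(1))
E
```

```text
time_s: 4.3
tcp_pos: [450.7, -272.3, 329.8]
tcp_rot: [-0.025, 1.0, -0.0, 0.0]
ft_force: [-0.0, 0.1, 0.5]
opening: 35.4
finger_force: 0.0
red 611 [ 384.2 -190.3] [25.5 36.2] 2.9 [ 384.3 -190.3   32.8]
yellow 619 [ 390.1 -310.2] [25.5 35.1] 2.9 [ 390.1 -310.    32.8]
green 24 [ 397.1 -369. ] [34.1 13.7] 86.4 [ 397.4 -375.6   32.8]
blue 605 [ 387.1 -249.7] [25.5 34. ] 2.8 [ 387.1 -250.    32.8]
```

View pics/w2.png

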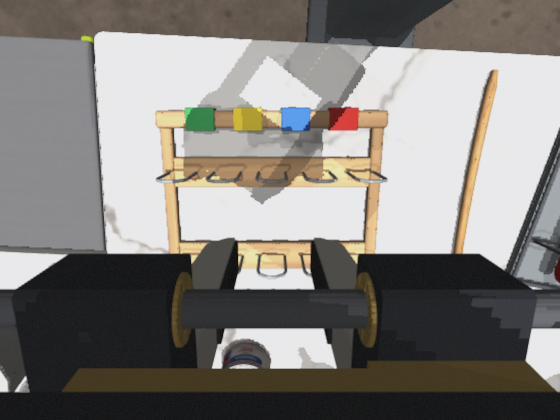

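The wrist view over the storage rack shows clips green (200,119), yellow (248,119), blue (296,119) and red (343,119). The hoops sit midway between the clips, so each slot is straight behind its clip, and the rack angle is 0.05. I'll fetch red first.

```bash
python3 -c "
from h import *
go(480.7,152.9,260,-0.154)"
```

```text
t 4.35 tcp [ 450.7 -272.3  329.8] slotdir now 0.0501 tilt [ 0.001 -0.    -1.   ] delta [-0.0512  0.4232  0.0698] twist 0.2041 F [ 0.8  0.1 -0.7] open 35.1 fing 0.0
```

```bash
python3 -m handwheel '[{"delta_pos":[-0.051,0.423,0],"twist":0.204,"hand":0.38},{"delta_pos":[-0.051,0.423,0],"twist":0.204,"hand":0.38},{"delta_pos":[-0.051,0.423,0],"twist":0.204,"hand":0.38},{"delta_pos":[-0.051,0.423,0],"twist":0.204,"hand":0.38},{"delta_pos":[-0.051,0.423,0],"twist":0.204,"hand":0.38},{"delta_pos":[-0.051,0.423,0],"twist":0.204,"hand":0.38},{"delta_pos":[-0.051,0.423,0],"twist":0.204,"hand":0.38},{"delta_pos":[-0.051,0.423,0.07],"twist":0.204,"hand":0.38}]'
python3 -c "
from h import *
go(480.7,152.9,200,-0.154)"
```

```text
time_s: 5.15
tcp_pos: [477.9, 113.3, 300.2]
tcp_rot: [0.076, 0.997, 0.001, 0.003]
ft_force: [1.8, 0.3, -0.3]
opening: 35.2
finger_force: 0.0
t 5.15 tcp [477.9 113.3 300.2] slotdir now -0.1529 tilt [ 0.007  0.002 -1.   ] delta [0.0039 0.0393 0.1003] twist 0.0011 F [ 1.8  0.3 -0.3] open 35.2 fing 0.0
```

```bash
python3 -m handwheel '[{"delta_pos":[0.003,0.03,0.06],"twist":0.001,"hand":0.38},{"delta_pos":[0.003,0.03,0.08],"twist":0.001,"hand":0.38},{"delta_pos":[0.003,0.03,0.08],"twist":0.001,"hand":0.38},{"delta_pos":[0.003,0.03,0.08],"twist":0.001,"hand":0.38},{"delta_pos":[0.003,0.03,0.08],"twist":0.001,"hand":0.38}]'
python3 - <<'E'
from h import *
im=vision.get_image('wrist'); boards(im,[330,80,60],[720,400,170],148)
go(480.7,152.9,114,-0.154)
E
```

```text
time_s: 5.65
tcp_pos: [480.1, 139.4, 219.2]
tcp_rot: [0.078, 0.997, 0.0, 0.002]
ft_force: [-0.1, 0.4, 0.9]
opening: 35.0
finger_force: 0.0
red 4979 z [147.6 148.7] mid [485.2 151.8] ang -0.153 len 201.0 w 13.5
yellow 4482 z [147.4 148.7] mid [455.8 215.1] ang -0.148 len 131.0 w 13.7
green 4233 z [147.4 148.6] mid [465.9 275.5] ang -0.157 len 128.0 w 13.8
blue 3227 z [147.  148.5] mid [528.1 324.5] ang -0.091 len 181.0 w 14.1
t 5.7 tcp [480.2 139.3 219.1] slotdir now -0.1573 tilt [ 0.003  0.001 -1.   ] delta [0.0019 0.0134 0.1051] twist -0.0033 F [-0.   0.2  0.1] open 35.4 fing 0.0
```

```bash
python3 -m handwheel '[{"delta_pos":[-0.002,0.013,0],"twist":-0.003,"hand":0.38},{"delta_pos":[-0.002,0.013,0.04],"twist":-0.003,"hand":0.38},{"delta_pos":[-0.002,0.013,0.08],"twist":-0.003,"hand":0.38},{"delta_pos":[-0.002,0.013,0.105],"twist":-0.003,"hand":0.38},{"delta_pos":[-0.002,0.013,0.105],"twist":-0.003,"hand":0.38},{"delta_pos":[-0.002,0.013,0.105],"twist":-0.003,"hand":0.1},{"delta_pos":[-0.002,0.013,0.105],"twist":-0.003,"hand":0.1},{"delta_pos":[-0.002,0.013,0.105],"twist":-0.003,"hand":0.1}]' 35
python3 -c "
from h import *
go(483,152.9,114,-0.154)"
```

```text
time_s: 6.5
tcp_pos: [484.4, 152.4, 113.3]
tcp_rot: [0.077, 0.997, 0.0, 0.001]
ft_force: [0.3, -0.6, 0.9]
opening: 16.1
finger_force: 0.0
t 6.5 tcp [484.4 152.4 113.3] slotdir now -0.1539 tilt [ 0.002  0.001 -1.   ] delta [ 0.0014  0.0003 -0.0007] twist 0.0001 F [ 0.3 -0.6  0.9] open 16.1 fing 0.0
```

```bash
python3 -m handwheel '[{"delta_pos":[0,0,0],"twist":0,"hand":0},{"delta_pos":[0,0,0],"twist":0,"hand":0},{"delta_pos":[0,0,0],"twist":0,"hand":0},{"delta_pos":[0,0,0],"twist":0,"hand":0}]' 40
python3 -m handwheel '[{"delta_pos":[0,0,-0.02],"twist":0,"hand":0},{"delta_pos":[0,0,-0.05],"twist":0,"hand":0},{"delta_pos":[0,0,-0.09],"twist":0,"hand":0},{"delta_pos":[0,0,-0.13],"twist":0,"hand":0},{"delta_pos":[0,0,-0.155],"twist":0,"hand":0},{"delta_pos":[0,0,-0.155],"twist":0,"hand":0},{"delta_pos":[0,0,-0.155],"twist":0,"hand":0}]'
python3 -c "
from h import *
go(513,-183.8,265,0.05)"
```

```text
time_s: 6.9
tcp_pos: [484.3, 152.4, 113.1]
tcp_rot: [0.077, 0.997, 0.001, 0.001]
ft_force: [0.0, 0.5, 6.2]
opening: 13.9
finger_force: 40.0
time_s: 7.6
tcp_pos: [483.4, 152.1, 265.4]
tcp_rot: [0.077, 0.997, -0.0, -0.0]
ft_force: [-0.3, -0.2, -4.9]
opening: 13.7
finger_force: 40.0
t 7.6 tcp [483.4 152.1 265.4] slotdir now -0.1538 tilt [-0.001 -0.    -1.   ] delta [-0.0807 -0.3274  0.0004] twist -0.2038 F [-0.3 -0.2 -4.9] open 13.7 fing 40.0
```

```bash
python3 -m handwheel '[{"delta_pos":[-0.004,-0.016,0],"twist":-0.01,"hand":0},{"delta_pos":[-0.012,-0.05,0],"twist":-0.03,"hand":0},{"delta_pos":[-0.022,-0.09,0],"twist":-0.06,"hand":0},{"delta_pos":[-0.032,-0.13,0],"twist":-0.08,"hand":0},{"delta_pos":[-0.042,-0.17,0],"twist":-0.11,"hand":0},{"delta_pos":[-0.052,-0.21,0],"twist":-0.13,"hand":0},{"delta_pos":[-0.062,-0.25,0],"twist":-0.16,"hand":0},{"delta_pos":[-0.068,-0.275,0],"twist":-0.18,"hand":0}]'
python3 -m handwheel '[{"delta_pos":[0,-0.025,0],"twist":-0.015,"hand":0},{"delta_pos":[0,-0.025,0],"twist":-0.015,"hand":0},{"delta_pos":[0,-0.025,0],"twist":-0.015,"hand":0},{"delta_pos":[0,-0.025,0],"twist":-0.015,"hand":0}]'
python3 -c "
from h import *
go(513,-183.8,155,0.05)"
```

```text
time_s: 8.4
tcp_pos: [507.9, -132.5, 263.6]
tcp_rot: [-0.013, 1.0, 0.0, -0.002]
ft_force: [1.7, 0.3, -4.8]
opening: 13.9
finger_force: 40.0
time_s: 8.8
tcp_pos: [509.0, -154.4, 265.3]
tcp_rot: [-0.021, 1.0, 0.0, -0.001]
ft_force: [-0.4, -0.8, -3.9]
opening: 14.0
finger_force: 40.0
t 8.8 tcp [ 509.  -154.4  265.3] slotdir now 0.0414 tilt [-0.001  0.001 -1.   ] delta [-0.0029 -0.0296  0.1102] twist -0.0086 F [-0.4 -0.8 -3.9] open 14.0 fing 40.0
```

```bash
python3 -m handwheel '[{"delta_pos":[-0.003,-0.015,0.01],"twist":-0.008,"hand":0},{"delta_pos":[-0.003,-0.03,0.04],"twist":-0.008,"hand":0},{"delta_pos":[-0.003,-0.03,0.07],"twist":-0.008,"hand":0},{"delta_pos":[-0.003,-0.03,0.07],"twist":-0.008,"hand":0},{"delta_pos":[-0.003,-0.03,0.07],"twist":-0.008,"hand":0}]'
python3 - <<'E'
from h import *
im=vision.get_image('wrist'); save(im,'w3.png')
go(513,-183.8,107,0.05)
E
```

```text
time_s: 9.3
tcp_pos: [513.5, -184.1, 196.9]
tcp_rot: [-0.025, 1.0, 0.0, -0.0]
ft_force: [0.2, -0.1, -4.0]
opening: 13.7
finger_force: 40.0
t 9.35 tcp [ 513.9 -184.4  198. ] slotdir now 0.05 tilt [ 0.001 -0.    -1.   ] delta [0.001  0.0007 0.091 ] twist 0.0 F [ 0.2 -0.4 -4.4] open 13.6 fing 40.0
```

View pics/w3.png

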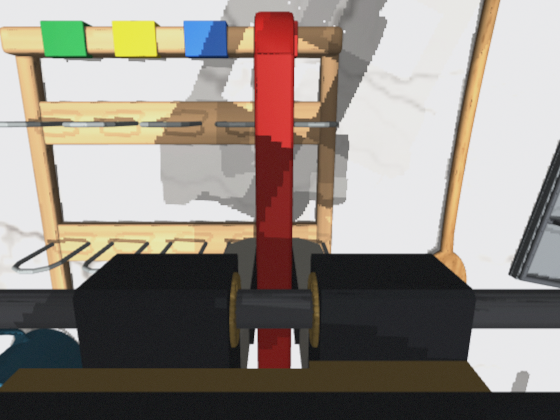

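The red board hangs over the red clip (columns 258–297) and over the hoop gap next to the right-hand side rail. I'll lower it gently and watch the force.

```bash
python3 -m handwheel '[{"delta_pos":[0.001,0.0005,0.02],"twist":0,"hand":0},{"delta_pos":[0.001,0.0005,0.03],"twist":0,"hand":0},{"delta_pos":[0.001,0.0005,0.04],"twist":0,"hand":0},{"delta_pos":[0.001,0.0005,0.05],"twist":0,"hand":0},{"delta_pos":[0.001,0.0005,0.06],"twist":0,"hand":0}]'
python3 -m handwheel '[{"delta_pos":[0,0,0.01],"twist":0,"hand":0},{"delta_pos":[0,0,0.02],"twist":0,"hand":0},{"delta_pos":[0,0,0.025],"twist":0,"hand":0},{"delta_pos":[0,0,0.028],"twist":0,"hand":0},{"delta_pos":[0,0,0.028],"twist":0,"hand":0}]'
python3 -c "
from h import *
go(513,-183.8,107,0.05)"
```

```text
time_s: 9.85
tcp_pos: [512.6, -184.5, 136.2]
tcp_rot: [-0.025, 1.0, -0.0, 0.0]
ft_force: [-0.3, 0.3, -3.8]
opening: 13.5
finger_force: 40.0
time_s: 10.35
tcp_pos: [512.4, -184.5, 108.2]
tcp_rot: [-0.025, 1.0, 0.0, -0.0]
ft_force: [0.1, 0.3, -4.2]
opening: 13.3
finger_force: 40.0
t 10.35 tcp [ 512.4 -184.5  108.2] slotdir now 0.0492 tilt [-0.  0. -1.] delta [-0.0006  0.0006  0.0012] twist -0.0008 F [ 0.1  0.3 -4.2] open 13.3 fing 40.0
```

```bash
python3 -m handwheel '[{"delta_pos":[0,0,0.001],"twist":0,"hand":0},{"delta_pos":[0,0,0.0015],"twist":0,"hand":0},{"delta_pos":[0,0,0.0015],"twist":0,"hand":0}]'
```

```text
time_s: 10.65
tcp_pos: [512.6, -184.5, 107.3]
tcp_rot: [-0.025, 1.0, -0.0, 0.0]
ft_force: [0.2, 0.4, -2.3]
opening: 13.8
finger_force: 40.0
```

```bash
python3 -m handwheel '[{"delta_pos":[0,0,0.0005],"twist":0,"hand":0.3},{"delta_pos":[0,0,0.0005],"twist":0,"hand":0.36},{"delta_pos":[0,0,0.0005],"twist":0,"hand":0.36},{"delta_pos":[0,0,0],"twist":0,"hand":0.36},{"delta_pos":[0,0,-0.03],"twist":0,"hand":0.36},{"delta_pos":[0,0,-0.08],"twist":0,"hand":0.36},{"delta_pos":[0,0,-0.12],"twist":0,"hand":0.36},{"delta_pos":[0,0,-0.12],"twist":0,"hand":0.36}]'
python3 - <<'E'
from h import *
im=vision.get_image('wrist'); boards(im,[330,-430,60],[720,-100,170],142)
go(487,211,240,-0.154)
E
```

```text
time_s: 11.45
tcp_pos: [514.0, -185.0, 233.2]
tcp_rot: [-0.025, 1.0, -0.002, 0.004]
ft_force: [0.8, 1.0, 0.3]
opening: 33.4
finger_force: 0.0
red 4095 z [141.7 142.9] mid [ 496.5 -186.2] ang 0.049 len 167.0 w 12.8
t 11.5 tcp [ 513.3 -184.8  229.9] slotdir now 0.0492 tilt [ 0.004 -0.002 -1.   ] delta [ 0.0068  0.3966 -0.0109] twist 0.2032 F [ 0.6  0.9 -0.9] open 33.8 fing 0.0
```

```bash
python3 -m handwheel '[{"delta_pos":[0.007,0.396,-0.01],"twist":0.203,"hand":0.38},{"delta_pos":[0.007,0.396,-0.01],"twist":0.203,"hand":0.38},{"delta_pos":[0.007,0.396,-0.01],"twist":0.203,"hand":0.38},{"delta_pos":[0.007,0.396,-0.01],"twist":0.203,"hand":0.38},{"delta_pos":[0.007,0.396,-0.01],"twist":0.203,"hand":0.38},{"delta_pos":[0.007,0.396,-0.01],"twist":0.203,"hand":0.38},{"delta_pos":[0.007,0.396,-0.01],"twist":0.203,"hand":0.38},{"delta_pos":[0.007,0.396,-0.01],"twist":0.203,"hand":0.38}]'
python3 -m handwheel '[{"delta_pos":[0,0,0],"twist":0,"hand":0.38},{"delta_pos":[0,0,0],"twist":0,"hand":0.38}]'
python3 - <<'E'
from h import *
im=vision.get_image('wrist'); boards(im,[330,80,60],[720,400,170],148)
go(487,211,113,-0.154)
E
```

```text
time_s: 12.3
tcp_pos: [485.1, 212.7, 235.7]
tcp_rot: [0.077, 0.997, -0.0, -0.001]
ft_force: [0.8, -0.5, 1.1]
opening: 35.3
finger_force: 0.0
time_s: 12.5
tcp_pos: [485.5, 211.4, 235.5]
tcp_rot: [0.076, 0.997, -0.001, -0.001]
ft_force: [0.4, -0.1, 0.6]
opening: 35.3
finger_force: 0.0
yellow 4196 z [147.6 148.8] mid [490.7 210.4] ang -0.148 len 202.0 w 13.2
green 1859 z [147.4 148.7] mid [467.6 275.2] ang -0.149 len 135.0 w 13.6
blue 3812 z [147.3 148.6] mid [477.2 333.4] ang -0.15 len 124.0 w 13.6
t 12.55 tcp [485.8 210.4 235.8] slotdir now -0.1531 tilt [-0.001 -0.001 -1.   ] delta [-0.0013  0.0009  0.1228] twist 0.0009 F [ 0.3 -0.7  0.3] open 35.4 fing 0.0
```

```bash
python3 -m handwheel '[{"delta_pos":[-0.003,0.001,0.04],"twist":0.001,"hand":0.38},{"delta_pos":[-0.003,0.001,0.08],"twist":0.001,"hand":0.38},{"delta_pos":[-0.003,0.001,0.11],"twist":0.001,"hand":0.38},{"delta_pos":[-0.003,0.001,0.123],"twist":0.001,"hand":0.38},{"delta_pos":[-0.003,0.001,0.123],"twist":0.001,"hand":0},{"delta_pos":[-0.003,0.001,0.123],"twist":0.001,"hand":0},{"delta_pos":[-0.003,0.001,0.123],"twist":0.001,"hand":0},{"delta_pos":[-0.003,0.001,0.123],"twist":0.001,"hand":0}]' 40
python3 -m handwheel '[{"delta_pos":[0,0,0],"twist":0,"hand":0},{"delta_pos":[0,0,0],"twist":0,"hand":0},{"delta_pos":[0,0,-0.02],"twist":0,"hand":0},{"delta_pos":[0,0,-0.05],"twist":0,"hand":0},{"delta_pos":[0,0,-0.09],"twist":0,"hand":0},{"delta_pos":[0,0,-0.13],"twist":0,"hand":0},{"delta_pos":[0,0,-0.155],"twist":0,"hand":0},{"delta_pos":[0,0,-0.155],"twist":0,"hand":0}]'
python3 -c "
from h import *
go(519,-303.8,265,0.05)"
```

```text
time_s: 13.35
tcp_pos: [489.9, 211.3, 115.7]
tcp_rot: [0.077, 0.997, 0.0, 0.001]
ft_force: [0.5, -1.4, 6.7]
opening: 13.8
finger_force: 40.0
time_s: 14.15
tcp_pos: [489.9, 211.6, 272.8]
tcp_rot: [0.077, 0.997, 0.001, 0.002]
ft_force: [0.2, 0.3, -4.9]
opening: 13.6
finger_force: 40.0
t 14.15 tcp [489.9 211.6 272.8] slotdir now -0.1546 tilt [ 0.005  0.002 -1.   ] delta [-0.1081 -0.5048  0.007 ] twist -0.2046 F [ 0.2  0.3 -4.9] open 13.6 fing 40.0
```

```bash
python3 -m handwheel '[{"delta_pos":[-0.004,-0.02,0],"twist":-0.01,"hand":0},{"delta_pos":[-0.013,-0.06,0],"twist":-0.03,"hand":0},{"delta_pos":[-0.021,-0.1,0],"twist":-0.05,"hand":0},{"delta_pos":[-0.03,-0.14,0],"twist":-0.07,"hand":0},{"delta_pos":[-0.039,-0.18,0],"twist":-0.09,"hand":0},{"delta_pos":[-0.047,-0.22,0],"twist":-0.11,"hand":0},{"delta_pos":[-0.056,-0.26,0],"twist":-0.13,"hand":0},{"delta_pos":[-0.064,-0.3,0],"twist":-0.15,"hand":0}]'
python3 -c "
from h import *
go(519,-303.8,272,0.05)"
```

```text
time_s: 14.95
tcp_pos: [505.6, -96.6, 266.9]
tcp_rot: [0.002, 1.0, 0.0, -0.001]
ft_force: [0.8, 0.9, -4.1]
opening: 13.8
finger_force: 40.0
t 14.95 tcp [505.6 -96.6 266.9] slotdir now -0.0039 tilt [-0.002  0.    -1.   ] delta [-0.0142 -0.2071 -0.0052] twist -0.0539 F [ 0.8  0.9 -4.1] open 13.8 fing 40.0
```

```bash
python3 -m handwheel '[{"delta_pos":[-0.003,-0.04,0],"twist":-0.01,"hand":0},{"delta_pos":[-0.006,-0.08,0],"twist":-0.02,"hand":0},{"delta_pos":[-0.008,-0.12,0],"twist":-0.03,"hand":0},{"delta_pos":[-0.011,-0.16,0],"twist":-0.04,"hand":0},{"delta_pos":[-0.012,-0.185,0],"twist":-0.05,"hand":0},{"delta_pos":[-0.013,-0.195,0],"twist":-0.054,"hand":0},{"delta_pos":[-0.013,-0.195,0],"twist":-0.054,"hand":0},{"delta_pos":[-0.013,-0.195,0],"twist":-0.054,"hand":0}]'
python3 -c "
from h import *
go(519,-304.2,195,0.05)"
```

```text
time_s: 15.75
tcp_pos: [518.1, -289.2, 268.1]
tcp_rot: [-0.025, 1.0, 0.0, -0.0]
ft_force: [0.6, 0.6, -4.3]
opening: 13.7
finger_force: 40.0
t 15.75 tcp [ 518.1 -289.2  268.1] slotdir now 0.0493 tilt [-0.001  0.001 -1.   ] delta [-0.0002 -0.0151  0.0731] twist -0.0007 F [ 0.6  0.6 -4.3] open 13.7 fing 40.0
```

```bash
python3 -m handwheel '[{"delta_pos":[0,-0.015,0],"twist":-0.001,"hand":0},{"delta_pos":[0,-0.015,0.03],"twist":-0.001,"hand":0},{"delta_pos":[0,-0.015,0.06],"twist":-0.001,"hand":0},{"delta_pos":[0,-0.015,0.072],"twist":-0.001,"hand":0},{"delta_pos":[0,-0.015,0.072],"twist":-0.001,"hand":0},{"delta_pos":[0,-0.015,0.072],"twist":-0.001,"hand":0}]'
python3 -c "
from h import *
go(519,-304,108,0.05)"
```

```text
time_s: 16.35
tcp_pos: [519.3, -305.1, 198.4]
tcp_rot: [-0.025, 1.0, -0.0, 0.001]
ft_force: [0.1, -0.8, -3.6]
opening: 13.7
finger_force: 40.0
t 16.35 tcp [ 519.3 -305.1  198.4] slotdir now 0.0506 tilt [ 0.001 -0.001 -1.   ] delta [0.0003 0.0012 0.0904] twist 0.0006 F [ 0.1 -0.8 -3.6] open 13.7 fing 40.0
```

```bash
python3 -m handwheel '[{"delta_pos":[0,0.001,0.02],"twist":0,"hand":0},{"delta_pos":[0,0.001,0.03],"twist":0,"hand":0},{"delta_pos":[0,0.001,0.04],"twist":0,"hand":0},{"delta_pos":[0,0.001,0.05],"twist":0,"hand":0},{"delta_pos":[0,0.001,0.06],"twist":0,"hand":0}]'
python3 -m handwheel '[{"delta_pos":[0,0,0.01],"twist":0,"hand":0},{"delta_pos":[0,0,0.018],"twist":0,"hand":0},{"delta_pos":[0,0,0.023],"twist":0,"hand":0},{"delta_pos":[0,0,0.026],"twist":0,"hand":0},{"delta_pos":[0,0,0.026],"twist":0,"hand":0},{"delta_pos":[0,0,0.026],"twist":0,"hand":0}]'
python3 -c "
from h import *
go(519,-304,108,0.05)"
```

```text
time_s: 16.85
tcp_pos: [519.0, -304.2, 136.7]
tcp_rot: [-0.025, 1.0, -0.0, 0.0]
ft_force: [0.1, -0.3, -3.5]
opening: 13.6
finger_force: 40.0
time_s: 17.45
tcp_pos: [519.0, -304.2, 111.3]
tcp_rot: [-0.025, 1.0, -0.0, 0.0]
ft_force: [-0.1, 0.7, -5.1]
opening: 13.9
finger_force: 40.0
t 17.45 tcp [ 519.  -304.2  111.3] slotdir now 0.0502 tilt [ 0. -0. -1.] delta [-0.      0.0002  0.0033] twist 0.0002 F [-0.1  0.7 -5.1] open 13.9 fing 40.0
```

```bash
python3 -m handwheel '[{"delta_pos":[0,0,0.0015],"twist":0,"hand":0},{"delta_pos":[0,0,0.0025],"twist":0,"hand":0},{"delta_pos":[0,0,0.0025],"twist":0,"hand":0},{"delta_pos":[0,0,0.0025],"twist":0,"hand":0}]'
python3 -m handwheel '[{"delta_pos":[0,0,0.0005],"twist":0,"hand":0},{"delta_pos":[0,0,0.001],"twist":0,"hand":0},{"delta_pos":[0,0,0.001],"twist":0,"hand":0}]'
```

```text
time_s: 17.85
tcp_pos: [519.1, -304.4, 109.9]
tcp_rot: [-0.025, 1.0, -0.001, 0.001]
ft_force: [-3.7, 1.7, 6.2]
opening: 13.9
finger_force: 40.0
time_s: 18.15
tcp_pos: [519.2, -304.5, 109.9]
tcp_rot: [-0.025, 1.0, -0.001, 0.001]
ft_force: [-7.5, 2.9, 14.1]
opening: 13.6
finger_force: 40.0
```

Firmly seated (contact at the floor). I'll release it and retreat.

```bash
python3 -m handwheel '[{"delta_pos":[0,0,0],"twist":0,"hand":0.3},{"delta_pos":[0,0,-0.001],"twist":0,"hand":0.36},{"delta_pos":[0,0,-0.001],"twist":0,"hand":0.36},{"delta_pos":[0,0,-0.001],"twist":0,"hand":0.36},{"delta_pos":[0,0,-0.03],"twist":0,"hand":0.36},{"delta_pos":[0,0,-0.07],"twist":0,"hand":0.36},{"delta_pos":[0,0,-0.12],"twist":0,"hand":0.36},{"delta_pos":[0,0,-0.12],"twist":0,"hand":0.36}]'
python3 -m handwheel '[{"delta_pos":[0,0,0],"twist":0,"hand":0.36},{"delta_pos":[0,0,0],"twist":0,"hand":0.36}]'
python3 - <<'E'
from h import *
im=vision.get_image('wrist'); boards(im,[330,-430,60],[720,-100,170],142)
go(498,270.4,238,-0.154)
E
```

```text
time_s: 18.95
tcp_pos: [520.4, -305.0, 234.8]
tcp_rot: [-0.025, 1.0, -0.003, 0.004]
ft_force: [0.7, -0.5, 0.7]
opening: 33.6
finger_force: 0.0
time_s: 19.15
tcp_pos: [518.6, -303.9, 226.2]
tcp_rot: [-0.025, 1.0, 0.0, -0.001]
ft_force: [-1.2, -0.1, -1.2]
opening: 33.3
finger_force: 0.0
red 4392 z [141.4 142.7] mid [ 479.8 -188. ] ang 0.048 len 134.0 w 13.9
yellow 4344 z [141.7 142.9] mid [ 520.1 -305.5] ang 0.053 len 203.0 w 13.0
t 19.2 tcp [ 518.5 -303.9  225.9] slotdir now 0.0502 tilt [-0.002  0.001 -1.   ] delta [-0.0083  0.5746 -0.0114] twist 0.2042 F [ 0.  -1.2 -0.4] open 33.3 fing 0.0
```

```bash
python3 -m handwheel '[{"delta_pos":[-0.008,0.574,-0.013],"twist":0.204,"hand":0.38},{"delta_pos":[-0.008,0.574,-0.013],"twist":0.204,"hand":0.38},{"delta_pos":[-0.008,0.574,-0.013],"twist":0.204,"hand":0.38},{"delta_pos":[-0.008,0.574,-0.013],"twist":0.204,"hand":0.38},{"delta_pos":[-0.008,0.574,-0.013],"twist":0.204,"hand":0.38},{"delta_pos":[-0.008,0.574,-0.013],"twist":0.204,"hand":0.38},{"delta_pos":[-0.008,0.574,-0.013],"twist":0.204,"hand":0.38},{"delta_pos":[-0.008,0.574,-0.013],"twist":0.204,"hand":0.38}]'
python3 -c "
from h import *
go(498,270.4,238,-0.154)"
```

```text
time_s: 20.0
tcp_pos: [503.5, 97.1, 235.4]
tcp_rot: [0.077, 0.997, -0.0, -0.001]
ft_force: [0.7, -0.4, -0.2]
opening: 35.3
finger_force: 0.0
t 20.0 tcp [503.5  97.1 235.4] slotdir now -0.1539 tilt [-0.001 -0.    -1.   ] delta [ 0.032   0.1704 -0.0026] twist 0.0001 F [ 0.7 -0.4 -0.2] open 35.3 fing 0.0
```

```bash
python3 -m handwheel '[{"delta_pos":[0.031,0.165,-0.002],"twist":0,"hand":0.38},{"delta_pos":[0.031,0.165,-0.002],"twist":0,"hand":0.38},{"delta_pos":[0.031,0.165,-0.002],"twist":0,"hand":0.38},{"delta_pos":[0.031,0.165,-0.002],"twist":0,"hand":0.38},{"delta_pos":[0.031,0.165,-0.002],"twist":0,"hand":0.38},{"delta_pos":[0.031,0.165,-0.002],"twist":0,"hand":0.38},{"delta_pos":[0.031,0.165,-0.002],"twist":0,"hand":0.38}]'
python3 - <<'E'
from h import *
im=vision.get_image('wrist'); boards(im,[330,80,60],[720,400,170],148)
go(499,270.1,113,-0.154)
E
```

```text
time_s: 20.7
tcp_pos: [499.2, 261.8, 238.2]
tcp_rot: [0.077, 0.997, -0.0, -0.0]
ft_force: [1.1, 0.8, 0.4]
opening: 35.3
finger_force: 0.0
green 1970 z [147.6 148.7] mid [484.2 273. ] ang -0.156 len 204.0 w 13.4
blue 3780 z [147.4 148.7] mid [481.4 332.9] ang -0.151 len 138.0 w 13.6
t 20.75 tcp [499.2 261.7 238.4] slotdir now -0.1553 tilt [-0. -0. -1.] delta [0.0015 0.0083 0.1254] twist -0.0013 F [ 0.6 -0.   0.4] open 35.2 fing 0.0
```

```bash
python3 -m handwheel '[{"delta_pos":[0.001,0.008,0],"twist":-0.001,"hand":0.38},{"delta_pos":[0.001,0.008,0.04],"twist":-0.001,"hand":0.38},{"delta_pos":[0.001,0.008,0.08],"twist":-0.001,"hand":0.38},{"delta_pos":[0.001,0.008,0.11],"twist":-0.001,"hand":0.38},{"delta_pos":[0.001,0.008,0.125],"twist":-0.001,"hand":0.38},{"delta_pos":[0.001,0.008,0.125],"twist":-0.001,"hand":0},{"delta_pos":[0.001,0.008,0.125],"twist":-0.001,"hand":0},{"delta_pos":[0.001,0.008,0.125],"twist":-0.001,"hand":0}]' 40
python3 -m handwheel '[{"delta_pos":[0,0,0],"twist":0,"hand":0},{"delta_pos":[0,0,0],"twist":0,"hand":0},{"delta_pos":[0,0,0],"twist":0,"hand":0},{"delta_pos":[0,0,-0.02],"twist":0,"hand":0},{"delta_pos":[0,0,-0.05],"twist":0,"hand":0},{"delta_pos":[0,0,-0.09],"twist":0,"hand":0},{"delta_pos":[0,0,-0.13],"twist":0,"hand":0},{"delta_pos":[0,0,-0.16],"twist":0,"hand":0}]'
python3 -m handwheel '[{"delta_pos":[0,0,-0.01],"twist":0,"hand":0},{"delta_pos":[0,0,-0.01],"twist":0,"hand":0}]'
python3 -c "
from h import *
im=vision.get_image('wrist'); save(im,'w4.png')
go(522,-363.9,272,0.05)"
```

```text
time_s: 21.55
tcp_pos: [500.1, 271.4, 115.5]
tcp_rot: [0.076, 0.997, 0.001, 0.001]
ft_force: [-0.2, 0.5, 0.6]
opening: 16.0
finger_force: 0.0
time_s: 22.35
tcp_pos: [499.3, 271.1, 276.7]
tcp_rot: [0.076, 0.997, 0.001, 0.001]
ft_force: [-0.0, -0.1, -2.7]
opening: 13.6
finger_force: 40.0
time_s: 22.55
tcp_pos: [499.5, 271.2, 284.4]
tcp_rot: [0.076, 0.997, 0.0, 0.001]
ft_force: [0.2, 0.2, -4.1]
opening: 13.4
finger_force: 40.0
t 22.6 tcp [499.2 271.  282.6] slotdir now -0.1528 tilt [-0. -0. -1.] delta [-0.1192 -0.6241  0.0107] twist -0.2028 F [ 0.4 -0.5 -3.3] open 13.7 fing 40.0
```

View pics/w4.png

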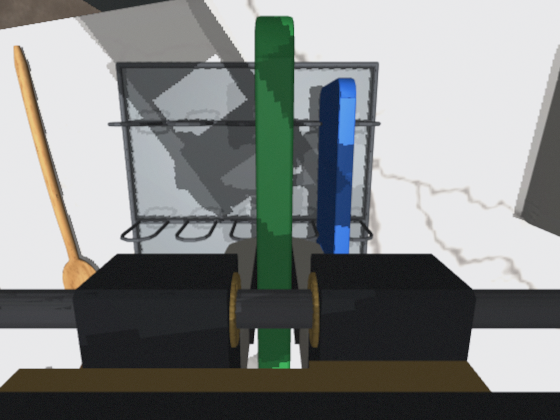

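Green is held. Its front end is at row 16, and red's was at row 13, so the grasp is equally central. Blue remains at (345,80). I'll carry green to the far slot.

```bash
python3 -m handwheel '[{"delta_pos":[-0.004,-0.02,0],"twist":-0.006,"hand":0},{"delta_pos":[-0.011,-0.06,0],"twist":-0.02,"hand":0},{"delta_pos":[-0.019,-0.1,0],"twist":-0.033,"hand":0},{"delta_pos":[-0.027,-0.14,0],"twist":-0.046,"hand":0},{"delta_pos":[-0.034,-0.18,0],"twist":-0.06,"hand":0},{"delta_pos":[-0.042,-0.22,0],"twist":-0.073,"hand":0},{"delta_pos":[-0.05,-0.26,0],"twist":-0.086,"hand":0},{"delta_pos":[-0.057,-0.3,0],"twist":-0.1,"hand":0}]'
python3 -c "
from h import *
go(522,-363.9,275,0.05)"
```

```text
time_s: 23.4
tcp_pos: [509.3, -35.7, 281.0]
tcp_rot: [0.026, 1.0, 0.0, -0.001]
ft_force: [0.4, 0.1, -2.5]
opening: 13.9
finger_force: 40.0
t 23.4 tcp [509.3 -35.7 281. ] slotdir now -0.0523 tilt [-0.003  0.    -1.   ] delta [-0.0299 -0.3271  0.0059] twist -0.1023 F [ 0.4  0.1 -2.5] open 13.9 fing 40.0
```

```bash
python3 -m handwheel '[{"delta_pos":[-0.004,-0.04,0],"twist":-0.013,"hand":0},{"delta_pos":[-0.007,-0.08,0],"twist":-0.026,"hand":0},{"delta_pos":[-0.011,-0.12,0],"twist":-0.038,"hand":0},{"delta_pos":[-0.015,-0.16,0],"twist":-0.051,"hand":0},{"delta_pos":[-0.018,-0.2,0],"twist":-0.064,"hand":0},{"delta_pos":[-0.022,-0.24,0],"twist":-0.077,"hand":0},{"delta_pos":[-0.025,-0.28,0],"twist":-0.09,"hand":0},{"delta_pos":[-0.027,-0.3,0],"twist":-0.1,"hand":0}]'
python3 -m handwheel '[{"delta_pos":[0,-0.01,0],"twist":0,"hand":0},{"delta_pos":[0,-0.01,0],"twist":0,"hand":0},{"delta_pos":[0,-0.01,0],"twist":0,"hand":0}]'
python3 -c "
from h import *
go(522,-363.9,195,0.05)"
```

```text
time_s: 24.2
tcp_pos: [520.2, -337.7, 280.2]
tcp_rot: [-0.023, 1.0, 0.001, -0.002]
ft_force: [-0.2, 0.7, -4.2]
opening: 13.5
finger_force: 40.0
time_s: 24.5
tcp_pos: [521.5, -344.2, 282.7]
tcp_rot: [-0.024, 1.0, 0.0, -0.0]
ft_force: [-0.1, 0.0, -3.0]
opening: 13.5
finger_force: 40.0
t 24.5 tcp [ 521.5 -344.2  282.7] slotdir now 0.0474 tilt [-0.001  0.001 -1.   ] delta [ 0.0004 -0.0198  0.0877] twist -0.0026 F [-0.1  0.  -3. ] open 13.5 fing 40.0
```

```bash
python3 -m handwheel '[{"delta_pos":[0,-0.02,0],"twist":-0.002,"hand":0},{"delta_pos":[0,-0.02,0.03],"twist":-0.002,"hand":0},{"delta_pos":[0,-0.02,0.06],"twist":-0.002,"hand":0},{"delta_pos":[0,-0.02,0.085],"twist":-0.002,"hand":0},{"delta_pos":[0,-0.02,0.085],"twist":-0.002,"hand":0},{"delta_pos":[0,-0.02,0.085],"twist":-0.002,"hand":0}]'
python3 -c "
from h import *
go(522,-363.9,110,0.05)"
```

```text
time_s: 25.1
tcp_pos: [522.7, -364.9, 199.4]
tcp_rot: [-0.025, 1.0, -0.0, 0.0]
ft_force: [0.4, -0.3, -2.0]
opening: 13.7
finger_force: 40.0
t 25.1 tcp [ 522.7 -364.9  199.4] slotdir now 0.0497 tilt [ 0. -0. -1.] delta [0.0007 0.0011 0.0894] twist -0.0003 F [ 0.4 -0.3 -2. ] open 13.7 fing 40.0
```

```bash
python3 -m handwheel '[{"delta_pos":[0,0.0008,0.02],"twist":0,"hand":0},{"delta_pos":[0,0.0008,0.03],"twist":0,"hand":0},{"delta_pos":[0,0.0008,0.04],"twist":0,"hand":0},{"delta_pos":[0,0.0008,0.05],"twist":0,"hand":0},{"delta_pos":[0,0.0008,0.06],"twist":0,"hand":0}]'
python3 -m handwheel '[{"delta_pos":[0,0,0.01],"twist":0,"hand":0},{"delta_pos":[0,0,0.018],"twist":0,"hand":0},{"delta_pos":[0,0,0.024],"twist":0,"hand":0},{"delta_pos":[0,0,0.027],"twist":0,"hand":0},{"delta_pos":[0,0,0.027],"twist":0,"hand":0},{"delta_pos":[0,0,0.027],"twist":0,"hand":0}]'
python3 -m handwheel '[{"delta_pos":[0,0,0.0015],"twist":0,"hand":0},{"delta_pos":[0,0,0.002],"twist":0,"hand":0},{"delta_pos":[0,0,0.002],"twist":0,"hand":0}]'
```

```text
time_s: 25.6
tcp_pos: [522.6, -364.4, 138.3]
tcp_rot: [-0.025, 1.0, -0.0, 0.0]
ft_force: [-0.1, 0.0, -3.0]
opening: 14.0
finger_force: 40.0
time_s: 26.2
tcp_pos: [522.6, -364.4, 111.9]
tcp_rot: [-0.025, 1.0, -0.0, 0.0]
ft_force: [-0.6, 0.1, -2.1]
opening: 14.2
finger_force: 40.0
time_s: 26.5
tcp_pos: [522.5, -364.3, 109.7]
tcp_rot: [-0.025, 1.0, -0.0, 0.0]
ft_force: [-0.6, -0.4, -3.3]
opening: 13.4
finger_force: 40.0
```

```bash
python3 -m handwheel '[{"delta_pos":[0,0,0.001],"twist":0,"hand":0},{"delta_pos":[0,0,0.002],"twist":0,"hand":0},{"delta_pos":[0,0,0.002],"twist":0,"hand":0},{"delta_pos":[0,0,0.002],"twist":0,"hand":0}]'
```

```text
time_s: 26.9
tcp_pos: [522.6, -364.6, 109.5]
tcp_rot: [-0.025, 1.0, -0.001, 0.001]
ft_force: [-5.8, 2.1, 13.2]
opening: 14.0
finger_force: 40.0
```

Seated. I'll release and retreat, then go for blue.

```bash
python3 -m handwheel '[{"delta_pos":[0,0,0],"twist":0,"hand":0.3},{"delta_pos":[0,0,-0.001],"twist":0,"hand":0.36},{"delta_pos":[0,0,-0.001],"twist":0,"hand":0.36},{"delta_pos":[0,0,-0.001],"twist":0,"hand":0.36},{"delta_pos":[0,0,-0.03],"twist":0,"hand":0.36},{"delta_pos":[0,0,-0.07],"twist":0,"hand":0.36},{"delta_pos":[0,0,-0.12],"twist":0,"hand":0.36},{"delta_pos":[0,0,-0.12],"twist":0,"hand":0.36}]'
python3 -m handwheel '[{"delta_pos":[0,0,0],"twist":0,"hand":0.36},{"delta_pos":[0,0,0],"twist":0,"hand":0.36}]'
python3 - <<'E'
from h import *
im=vision.get_image('wrist'); boards(im,[330,-430,60],[720,-100,170],142)
go(513,328,238,-0.154)
E
```

```text
time_s: 27.7
tcp_pos: [523.9, -365.3, 235.0]
tcp_rot: [-0.025, 1.0, -0.003, 0.004]
ft_force: [0.4, 0.4, 0.7]
opening: 33.6
finger_force: 0.0
time_s: 27.9
tcp_pos: [522.2, -364.1, 226.2]
tcp_rot: [-0.025, 1.0, 0.0, -0.001]
ft_force: [-0.4, 0.7, 0.2]
opening: 34.0
finger_force: 0.0
red 5364 z [141.3 142.5] mid [ 490.7 -187.6] ang 0.051 len 157.0 w 14.3
yellow 4063 z [141.6 142.8] mid [ 487.1 -307.8] ang 0.052 len 138.0 w 13.7
green 1686 z [141.6 142.8] mid [ 524.5 -365.5] ang 0.048 len 201.0 w 12.4
t 27.95 tcp [ 522.1 -364.   225.8] slotdir now 0.0492 tilt [-0.002  0.001 -1.   ] delta [-0.0249  0.6917 -0.0113] twist 0.2032 F [-0.1 -1.4 -0.4] open 33.6 fing 0.0
```

```bash
python3 -m handwheel '[{"delta_pos":[-0.025,0.69,-0.013],"twist":0.203,"hand":0.38},{"delta_pos":[-0.025,0.69,-0.013],"twist":0.203,"hand":0.38},{"delta_pos":[-0.025,0.69,-0.013],"twist":0.203,"hand":0.38},{"delta_pos":[-0.025,0.69,-0.013],"twist":0.203,"hand":0.38},{"delta_pos":[-0.025,0.69,-0.013],"twist":0.203,"hand":0.38},{"delta_pos":[-0.025,0.69,-0.013],"twist":0.203,"hand":0.38},{"delta_pos":[-0.025,0.69,-0.013],"twist":0.203,"hand":0.38},{"delta_pos":[-0.025,0.69,-0.013],"twist":0.203,"hand":0.38}]'
python3 -c "
from h import *
go(513,328,238,-0.154)"
```

```text
time_s: 28.75
tcp_pos: [516.5, 37.6, 233.9]
tcp_rot: [0.077, 0.997, -0.0, -0.001]
ft_force: [1.5, 0.9, 0.3]
opening: 35.5
finger_force: 0.0
t 28.75 tcp [516.5  37.6 233.9] slotdir now -0.154 tilt [-0.001 -0.    -1.   ] delta [ 0.048   0.2865 -0.0041] twist 0.0 F [1.5 0.9 0.3] open 35.5 fing 0.0
```

```bash
python3 -m handwheel '[{"delta_pos":[0.047,0.281,-0.003],"twist":0,"hand":0.38},{"delta_pos":[0.047,0.281,-0.003],"twist":0,"hand":0.38},{"delta_pos":[0.047,0.281,-0.003],"twist":0,"hand":0.38},{"delta_pos":[0.047,0.281,-0.003],"twist":0,"hand":0.38},{"delta_pos":[0.047,0.281,-0.003],"twist":0,"hand":0.38},{"delta_pos":[0.047,0.281,-0.003],"twist":0,"hand":0.38},{"delta_pos":[0.047,0.281,-0.003],"twist":0,"hand":0.38},{"delta_pos":[0.047,0.281,-0.003],"twist":0,"hand":0.38}]'
python3 -m handwheel '[{"delta_pos":[0,0,0],"twist":0,"hand":0.38},{"delta_pos":[0,0,0],"twist":0,"hand":0.38}]'
python3 - <<'E'
from h import *
im=vision.get_image('wrist'); boards(im,[330,80,60],[720,400,170],148)
go(514,327.8,113,-0.154)
E
```

```text
time_s: 29.55
tcp_pos: [513.4, 320.8, 236.5]
tcp_rot: [0.076, 0.997, -0.001, -0.001]
ft_force: [0.6, -0.6, -0.7]
opening: 35.7
finger_force: 0.0
time_s: 29.75
tcp_pos: [514.0, 319.4, 237.9]
tcp_rot: [0.077, 0.997, -0.0, 0.0]
ft_force: [-0.4, 0.8, 0.6]
opening: 35.6
finger_force: 0.0
blue 4328 z [147.6 148.8] mid [497.9 330.9] ang -0.148 len 166.0 w 13.6
t 29.8 tcp [514.  319.5 238. ] slotdir now -0.1551 tilt [ 0. -0. -1.] delta [0.0013 0.0082 0.125 ] twist -0.0011 F [-0.2 -0.8  0.2] open 35.3 fing 0.0
```

```bash
python3 -m handwheel '[{"delta_pos":[0,0.0085,0],"twist":-0.001,"hand":0.38},{"delta_pos":[0,0.0085,0.04],"twist":-0.001,"hand":0.38},{"delta_pos":[0,0.0085,0.08],"twist":-0.001,"hand":0.38},{"delta_pos":[0,0.0085,0.11],"twist":-0.001,"hand":0.38},{"delta_pos":[0,0.0085,0.125],"twist":-0.001,"hand":0.38},{"delta_pos":[0,0.0085,0.125],"twist":-0.001,"hand":0},{"delta_pos":[0,0.0085,0.125],"twist":-0.001,"hand":0},{"delta_pos":[0,0.0085,0.125],"twist":-0.001,"hand":0}]' 40
python3 -m handwheel '[{"delta_pos":[0,0,0],"twist":0,"hand":0},{"delta_pos":[0,0,0],"twist":0,"hand":0},{"delta_pos":[0,0,0],"twist":0,"hand":0},{"delta_pos":[0,0,-0.02],"twist":0,"hand":0},{"delta_pos":[0,0,-0.05],"twist":0,"hand":0},{"delta_pos":[0,0,-0.09],"twist":0,"hand":0},{"delta_pos":[0,0,-0.13],"twist":0,"hand":0},{"delta_pos":[0,0,-0.16],"twist":0,"hand":0}]'
python3 -m handwheel '[{"delta_pos":[0,0,-0.01],"twist":0,"hand":0},{"delta_pos":[0,0,-0.01],"twist":0,"hand":0}]'
python3 - <<'E'
from h import *
im=vision.get_image('wrist'); a=im['frame'].astype(int)
v,u=np.nonzero((a[...,2]>100)&(a[...,2]>a[...,0]+60)); k=abs(u-277)<25; print('front row',v[k].min())
go(516,-243.9,272,0.05)
E
```

```text
time_s: 30.6
tcp_pos: [515.9, 329.4, 115.1]
tcp_rot: [0.076, 0.997, 0.001, 0.001]
ft_force: [-0.5, -0.6, -0.1]
opening: 15.8
finger_force: 0.0
time_s: 31.4
tcp_pos: [515.1, 328.9, 276.1]
tcp_rot: [0.076, 0.997, 0.001, 0.001]
ft_force: [0.5, -0.1, -4.5]
opening: 13.2
finger_force: 40.0
time_s: 31.6
tcp_pos: [515.4, 329.1, 283.9]
tcp_rot: [0.076, 0.997, 0.0, 0.001]
ft_force: [0.7, -0.8, -5.1]
opening: 13.6
finger_force: 40.0
front row 10
t 31.65 tcp [515.  328.9 282. ] slotdir now -0.1528 tilt [-0.001 -0.    -1.   ] delta [-0.0881 -0.566   0.0102] twist -0.2028 F [ 0.   0.5 -6. ] open 14.2 fing 40.0
```

```bash
python3 -m handwheel '[{"delta_pos":[-0.003,-0.02,0],"twist":-0.007,"hand":0},{"delta_pos":[-0.009,-0.06,0],"twist":-0.021,"hand":0},{"delta_pos":[-0.016,-0.1,0],"twist":-0.036,"hand":0},{"delta_pos":[-0.022,-0.14,0],"twist":-0.05,"hand":0},{"delta_pos":[-0.028,-0.18,0],"twist":-0.064,"hand":0},{"delta_pos":[-0.034,-0.22,0],"twist":-0.079,"hand":0},{"delta_pos":[-0.04,-0.26,0],"twist":-0.093,"hand":0},{"delta_pos":[-0.047,-0.3,0],"twist":-0.107,"hand":0}]'
python3 -c "
from h import *
go(516,-243.9,275,0.05)"
```

```text
time_s: 32.45
tcp_pos: [515.1, 23.7, 280.6]
tcp_rot: [0.023, 1.0, -0.0, -0.001]
ft_force: [0.4, 0.5, -3.7]
opening: 13.6
finger_force: 40.0
t 32.45 tcp [515.1  23.7 280.6] slotdir now -0.0451 tilt [-0.003  0.    -1.   ] delta [-0.0129 -0.2673  0.0056] twist -0.0951 F [ 0.4  0.5 -3.7] open 13.6 fing 40.0
```

```bash
python3 -m handwheel '[{"delta_pos":[-0.002,-0.04,0],"twist":-0.014,"hand":0},{"delta_pos":[-0.004,-0.08,0],"twist":-0.028,"hand":0},{"delta_pos":[-0.006,-0.12,0],"twist":-0.043,"hand":0},{"delta_pos":[-0.008,-0.16,0],"twist":-0.057,"hand":0},{"delta_pos":[-0.01,-0.2,0],"twist":-0.071,"hand":0},{"delta_pos":[-0.011,-0.23,0],"twist":-0.085,"hand":0},{"delta_pos":[-0.012,-0.25,0],"twist":-0.095,"hand":0},{"delta_pos":[-0.012,-0.25,0],"twist":-0.095,"hand":0}]'
python3 -m handwheel '[{"delta_pos":[0,0,0],"twist":0,"hand":0},{"delta_pos":[0,0,0],"twist":0,"hand":0},{"delta_pos":[0,0,0],"twist":0,"hand":0}]'
python3 -c "
from h import *
go(515,-244.1,195,0.05)"
```

```text
time_s: 33.25
tcp_pos: [515.8, -227.0, 280.0]
tcp_rot: [-0.024, 1.0, 0.001, -0.002]
ft_force: [-0.6, 0.3, -4.3]
opening: 13.8
finger_force: 40.0
time_s: 33.55
tcp_pos: [516.5, -224.2, 282.6]
tcp_rot: [-0.025, 1.0, 0.0, -0.0]
ft_force: [-0.9, 0.6, -4.3]
opening: 14.1
finger_force: 40.0
t 33.55 tcp [ 516.5 -224.2  282.6] slotdir now 0.0501 tilt [-0.  0. -1.] delta [ 0.0025 -0.0198  0.0876] twist 0.0001 F [-0.9  0.6 -4.3] open 14.1 fing 40.0
```

```bash
python3 -m handwheel '[{"delta_pos":[0.001,-0.02,0],"twist":0,"hand":0},{"delta_pos":[0.001,-0.02,0.03],"twist":0,"hand":0},{"delta_pos":[0.001,-0.02,0.06],"twist":0,"hand":0},{"delta_pos":[0.001,-0.02,0.085],"twist":0,"hand":0},{"delta_pos":[0.001,-0.02,0.085],"twist":0,"hand":0},{"delta_pos":[0.001,-0.02,0.085],"twist":0,"hand":0}]'
python3 -c "
from h import *
im=vision.get_image('wrist'); save(im,'w5.png')
go(516,-244.2,110,0.05)"
```

```text
time_s: 34.15
tcp_pos: [516.6, -244.7, 198.8]
tcp_rot: [-0.025, 1.0, -0.0, 0.0]
ft_force: [0.4, -0.9, -4.3]
opening: 13.7
finger_force: 40.0
t 34.2 tcp [ 517.  -244.9  199.7] slotdir now 0.0497 tilt [ 0.001 -0.001 -1.   ] delta [0.001  0.0008 0.0897] twist -0.0003 F [ 0.8  0.2 -3.5] open 13.7 fing 40.0
```

View pics/w5.png

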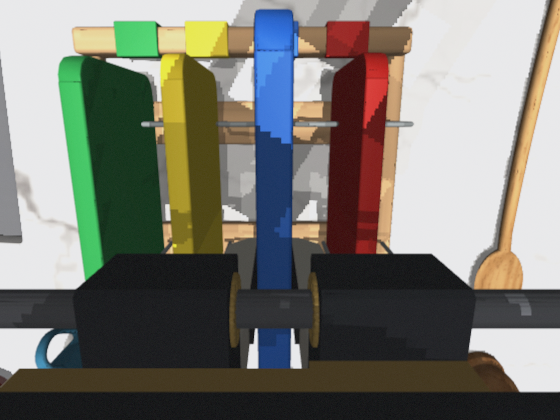

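Green (75,60), yellow (172,60) and red (375,60) stand behind their clips. Blue hangs over its clip at (280,15) with clear gaps to both sides. I'll lower it.

```bash
python3 -m handwheel '[{"delta_pos":[0,0.0008,0.02],"twist":0,"hand":0},{"delta_pos":[0,0.0008,0.03],"twist":0,"hand":0},{"delta_pos":[0,0.0008,0.04],"twist":0,"hand":0},{"delta_pos":[0,0.0008,0.05],"twist":0,"hand":0},{"delta_pos":[0,0.0008,0.06],"twist":0,"hand":0}]'
python3 -m handwheel '[{"delta_pos":[0,0,0.01],"twist":0,"hand":0},{"delta_pos":[0,0,0.018],"twist":0,"hand":0},{"delta_pos":[0,0,0.024],"twist":0,"hand":0},{"delta_pos":[0,0,0.027],"twist":0,"hand":0},{"delta_pos":[0,0,0.027],"twist":0,"hand":0},{"delta_pos":[0,0,0.027],"twist":0,"hand":0}]'
python3 -m handwheel '[{"delta_pos":[0,0,0.0015],"twist":0,"hand":0},{"delta_pos":[0,0,0.002],"twist":0,"hand":0},{"delta_pos":[0,0,0.003],"twist":0,"hand":0},{"delta_pos":[0,0,0.003],"twist":0,"hand":0}]'
```

```text
time_s: 34.7
tcp_pos: [516.6, -244.4, 137.8]
tcp_rot: [-0.025, 1.0, -0.0, 0.0]
ft_force: [0.9, -0.2, -4.1]
opening: 13.6
finger_force: 40.0
time_s: 35.3
tcp_pos: [516.6, -244.4, 111.4]
tcp_rot: [-0.025, 1.0, -0.0, 0.0]
ft_force: [0.3, -0.2, -4.4]
opening: 13.9
finger_force: 40.0
time_s: 35.7
tcp_pos: [516.6, -244.5, 109.2]
tcp_rot: [-0.025, 1.0, -0.0, 0.0]
ft_force: [-4.6, -0.4, 5.7]
opening: 13.3
finger_force: 40.0
```

```bash
python3 -m handwheel '[{"delta_pos":[0,0,0],"twist":0,"hand":0.3},{"delta_pos":[0,0,-0.001],"twist":0,"hand":0.36},{"delta_pos":[0,0,-0.001],"twist":0,"hand":0.36},{"delta_pos":[0,0,-0.001],"twist":0,"hand":0.36},{"delta_pos":[0,0,-0.03],"twist":0,"hand":0.36},{"delta_pos":[0,0,-0.07],"twist":0,"hand":0.36},{"delta_pos":[0,0,-0.12],"twist":0,"hand":0.36},{"delta_pos":[0,0,-0.16],"twist":0,"hand":0.36}]'
python3 -m handwheel '[{"delta_pos":[0.1,0,-0.04],"twist":0,"hand":0.36},{"delta_pos":[0.1,0,-0.04],"twist":0,"hand":0.36},{"delta_pos":[0.1,0,-0.04],"twist":0,"hand":0.36},{"delta_pos":[0.1,0,-0.04],"twist":0,"hand":0.36},{"delta_pos":[0.1,0,-0.04],"twist":0,"hand":0.36}]'
python3 - <<'E'
from h import *
im=vision.get_image('wrist'); boards(im,[330,-430,60],[720,-100,170],142)
im=vision.get_image('scene'); boards(im,[330,-430,60],[720,-100,170],142); save(im,'end.png')
for t in('wooden_spoon','pepper_mill_center'): print(t,[np.round(r['xyz']) for r in vision.recognise(im,t)[:1]])
E
```

```text
time_s: 36.5
tcp_pos: [516.4, -244.2, 270.8]
tcp_rot: [-0.025, 1.0, -0.0, 0.001]
ft_force: [0.5, -0.7, 0.9]
opening: 33.1
finger_force: 0.0
time_s: 37.0
tcp_pos: [417.1, -249.2, 307.3]
tcp_rot: [-0.025, 1.0, 0.0, -0.0]
ft_force: [-0.1, -0.1, -0.5]
opening: 33.7
finger_force: 0.0
red 1013 z [141.4 142.8] mid [ 510.7 -187.8] ang 0.03 len 196.0 w 13.9
yellow 939 z [141.6 142.9] mid [ 516.6 -304.1] ang 0.071 len 196.0 w 12.7
green 912 z [141.6 143. ] mid [ 455.4 -368.4] ang 0.05 len 64.0 w 12.3
blue 1802 z [141.7 142.9] mid [ 513.2 -245.9] ang 0.052 len 196.0 w 12.7
red 248 z [140.2 143. ] mid [ 484.  -190.1] ang 0.054 len 147.0 w 12.5
yellow 470 z [140.4 143.3] mid [ 514.3 -307.5] ang 0.048 len 197.0 w 14.3
green 452 z [140.4 143.2] mid [ 521.5 -368.2] ang 0.046 len 199.0 w 12.1
blue 402 z [140.4 143.1] mid [ 512.  -247.8] ang 0.051 len 197.0 w 14.3
wooden_spoon [array([472.,  -3.,  13.])]
pepper_mill_center []
```

View pics/end.png

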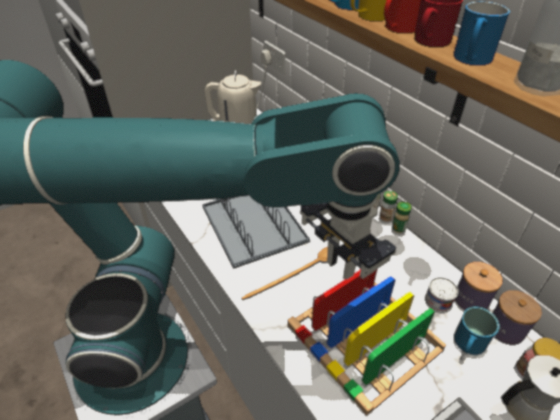

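All four boards stand behind their own clips: red (340,298), blue (362,312), yellow (378,328), green (400,345). The tops are at z≈142, the spoon is in place, and the gripper is clear of everything.

```bash
python3 -c "
from rig import job
print(job.close_job())"
```

```text
the job is handed in; nothing more can be done
None
```

I moved all four boards into the storage rack, each standing seated behind the clip of its own colour, and handed the job in at about 37 s of robot time; no verdict was returned, and the pepper mill was hidden in the last picture, so its place was not rechecked.

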